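# Refit the roller clip on a dough sheeter

## Task

The dough sheeter has been washed and put back together, and its brass-coloured retaining clip has been started by hand on the groove at the end of the upper roller shaft. Take the orange-handled clip fork from its wooden block, set its two prongs squarely on the clip's shoulders, astride the tab, and press the clip straight down until it snaps home in the groove, never harder than 25 N. Then stand the fork back in its block, all the way down, and let go; knock nothing else about.

Things in the scene. Friction and masses are not known exactly. Their poses are not given: they have to be found in the camera images.
- sheeter: Dough sheeter, fixed: steel base 210 x 270 mm, white side cheeks 162 mm high, two steel rollers along its y, crank at -y. Origin: underside centre, z up. The upper roller's shaft sticks out of the +y cheek (face at y 113 mm, bearing flange to y 119 mm) and ends at y 151 mm. Black gap knobs over the cheeks (y +-105 mm) reach 62 mm above that shaft's axis.
- groove_mid (a point): Point of the sheeter at x 0, y 139 mm, 125 mm above the table: straight above or below the middle of the clip groove. y runs along the shaft, outward. The upper roller stands wherever its gap was last set, differing each time and not measured: the shaft's axis is 112 to 138 mm above the table. The groove is 16 mm in diameter, 5.9 mm wide, between collars 25 mm in diameter.
- clip_left (a joint): Left (-x) arm of the retaining clip: brass-coloured spring steel, 34 mm wide, 4.5 mm thick, 38 g, loose. It stands upright astride the shaft in the groove, square to the shaft. Its back bar has two flat shoulders facing up, 26.4 mm above the shaft's axis (15.5 mm once home); between them, over the shaft, a tab 14 mm wide stands 8.5 mm higher. The arms hang below. Value as for clip_right.
- clip_right (a joint): Right (+x) arm of the clip. Value: outward swing in rad, 0 relaxed, about 0.14 passing over the shaft, about 0.07 once home. Pressed on its shoulders the clip resists with up to 7 to 13 N as the arms spread, then the force falls away and it snaps down the last few mm; 10.9 mm in all. Once home it is rigid (5 N or more per mm). Pressed on one side it tips over.
- fork_grip (a point): Centre of the orange handle of the clip fork, a tool 140 mm long, about 160 g. Handle 18 mm (its x) by 24 mm (its y) by 74 mm high; held by its x faces it cannot rock under the clip. z points up, away from the prongs. A dark collar, 46 x 26 mm, 6 mm thick, has its underside 43 mm below this point; at the start it rests on the block's top, prongs down in the pocket. Both ends of x are alike.
- fork: The same fork, same axes; origin midway between the prong ends, 103 mm below the handle's centre. Two flat prongs, each 6.5 mm (x) by 10 mm (y), stand 18 mm apart, 31 mm over all in x; the slot between them is 15 mm deep. Shank above them 14 mm wide.
- pocket (a point): Mouth of the pocket in the fork's wooden block: centre of the opening, 66 mm above the table. The pocket is 36 mm along its x, 15 mm along its y, 60 mm deep. The fork stands in it with its x along this x (either way round) and its handle's centre 43 mm above this point. The block (80 x 54 mm on a 96 x 70 mm foot) is fixed.
- screwdriver: A red screwdriver lying on the table; leave it alone.
- parts_dish: A small white dish, 90 mm across and 28 mm high; leave it alone.
- oil_bottle: A clear bottle with a yellow cap, 52 mm across and 130 mm high; leave it alone.
- cutter: A steel ring cutter, 80 mm across and 35 mm high; leave it alone.

How it is judged:
By the outcome, as a careful person would: the job done as asked, in the order asked, and still so for the second after the job is handed in, with the robot touching nothing.
It also fails if it takes over 58 s, if anything falls off the work surface, if the arm or the gripper's body presses on something with over 40 N, if the wrist force passes 120 N, or if a joint passes its speed limit or range.

## Robot

A 6-joint arm with a two-finger parallel gripper is mounted at the origin on the work surface. World frame = base frame: x ahead of the robot, y to its left, z up, the work surface at z = 0. Lengths are in m, angles in rad, forces in N, time in s.
With the tool pointing down it reaches from about 0.375 to 0.975 m from the base axis. Payload 3.8 kg.
Tool frame: the origin (TCP) lies on the centre line of the jaws, within the pads' length; the fingertips stand 14 mm ahead of it and the grasp point (between the pads) lies 5 mm behind it; z points along the fingers, y is the line along which they close (so a half turn about z gives the same grasp; the last joint's range is limited). The gripper opens to 85 mm and grips with 20 to 120 N. Pads are 22 mm wide; open, the fingers measure 114 mm over their backs; the gripper's body (76 mm by 85 mm) begins 54 mm behind the grasp point. The pads swing forward as they close: fully open they stand 13 mm farther back than shut.
Start: joints at [1.08, 0.264, 1.604, -0, 1.274, -0.037], TCP at [0.296, 0.607, 0.245] pointing down, gripper open.
Joint ranges: [-2.63, 2.63], [-0.94, 2.18], [0.31, 2.57], [-1.31, 4.45], [0, 2.66], [-2.55, 2.55]. Speed limits (rad/s): [2.57, 2.57, 3.14, 3.14, 3.14, 3.14].

## Interface

Orientations are given as a rotation vector (axis times angle).
In Python, from workcell import bot, eyes, spot_in gives the robot as it stands.
- The arm moves only by the tool carry_out, never from a script. Its argument "series" is text: rows parted by semicolons, each of 4 numbers parted by spaces: the shift along the world's x, y, z in m, then the turn about the world's z in degrees. In form: tx ty tz roll; .... A call has 1 to 20 rows; each row shifts and turns the commanded pose from where the row before left it; what a row does not reach is not made up. A row lasts 1/8 s, in which the tool goes at most 62.5 mm and 10.7 degrees, less where a joint would pass 70% of its speed; a pose out of reach is approached as far as the arm can. A call is refused whole if a number of a shift passes 0.0625 or a number of a turn 10.7, either way. A call with a gripper value outside its range is refused whole. "jaw" is the gripper command: -1 is shut, 1 is fully open, values between are in proportion, set as the call begins (left out, the last holds). The fingers move at their own pace and stop on an object; "grip_force" is the grip in N (left out, the last holds). Time passes only in rows, so rows that do not move let the fingers close. It gives the time, the measured TCP pose, the force, the opening and the grip force at its end, in the units of the state.
- bot.read_state(): the state, without advancing time (a new reading comes with each control period).
- eyes.read_camera(name): name is "side" or "top" or "wrist"; returns (picture, depth): 420x560x3 uint8, blue, green, red; 420x560 float32, m along the optical axis (not along the pixel's ray), 0 where there is no reading.
- eyes.get_calibration(name): a dict with "K" (3x3 intrinsics, pixels), "position" and "rotation" of the camera in the world; the wrist camera has in their place "T_tool_cam" (4x4, takes a point from camera to tool coordinates, whose origin is the TCP and whose axes are the flange's). Camera axes: x right, y down, z forward; pixel columns grow to the right and rows downward; lengths in m; the calibration is good to about 2 mm. A picture is of the moment at which its call begins: read the wrist's pose just before it. get_calibration takes no time and is no camera call.
- bot.finish_job(): hands the job in; it is judged then, once.
Trained networks look in the newest picture that a camera, given by its name, has taken for a name from the list of things; names that differ only in an ending like _2 or _b are one class to them, and where a whole thing is asked for, a point or a joint stands for the part that bears it (a point fixed in the world has none). Each returns a list of dicts, best first, with "score" (0 to 1); they miss things now and then, are a little off and sometimes report something else, mostly with a low value. They report only what shows in the picture. A call takes as long as a camera call.
- spot_in(camera, target): "rect" ([centre column, centre row, width, height] in pixels, round what is visible of it).
The state is a dict: "time": time; "q": joint angles; "joint_vel": joint speeds; "joint_torque": joint torques, N m; "tool_pos": TCP position; "tcp_rot": TCP orientation; "wrist_force": force on the tool from outside, world axes, zero at the start; "torque": the same for the moment, N m; "width": opening from 0.0 (shut) to 1.0 (fully open); "grip_force": force on a finger pad.
Only numpy, scipy, OpenCV 4.12 (cv2) and the standard library are available. Lean on these libraries where they do the work, as an engineer would, in place of code of your own. Each camera call takes 0.05 s, during which the arm holds its last target. There are 200 camera calls.

## Working session

There is one attempt and no reset: what is moved stays moved. The work goes in short steps, Python scripts to look and compute and a tool call to move; the robot and the scene stay as the last step left them, time stands still between calls to the robot, and variables do not carry over. Pictures are saved under pics/ and viewed, at most 12 in all, crops included, and the job is handed in when it is done.

Besides the shell and the picture viewer there is one more tool, called after "Emit:" as name(argument=value, ...) on one line, values as JSON. carry_out: Moves the arm, as the interface text tells. Its arguments: {"type":"object","properties":{"series":{"type":"string"},"jaw":{"type":"number"},"grip_force":{"type":"number"}},"required":["series"]}

```bash
mkdir -p pics; cat > h.py <<'E'
import numpy as np, cv2
from workcell import bot, eyes, spot_in
from scipy.spatial.transform import Rotation as R
def pose(name, s=None):
    c=eyes.get_calibration(name)
    K=np.array(c["K"])
    if name=="wrist":
        T=np.eye(4); T[:3,:3]=R.from_rotvec(s["tcp_rot"]).as_matrix(); T[:3,3]=s["tool_pos"]
        T=T@np.array(c["T_tool_cam"])
    else:
        T=np.eye(4); r=np.array(c["rotation"]); T[:3,:3]=r if r.shape==(3,3) else R.from_rotvec(r).as_matrix(); T[:3,3]=c["position"]
    return K,T
def cloud(name):
    s=bot.read_state(); im,d=eyes.read_camera(name); K,T=pose(name,s)
    v,u=np.mgrid[:420,:560]
    p=np.stack([(u-K[0,2])/K[0,0]*d,(v-K[1,2])/K[1,1]*d,d],-1)@T[:3,:3].T+T[:3,3]
    p[d<=0]=np.nan
    return im,d,p
E
python3 - <<'E'
from h import *
ims=[]
for n in ["top","side"]:
    im,d,p=cloud(n); np.savez(n+".npz",im=im,p=p); cv2.imwrite(f"pics/{n}0.png",im)
    print(n,pose(n)[1].round(3).tolist())
    for t in ["sheeter","clip_left","fork","fork_grip","pocket","oil_bottle"]:
        for r in spot_in(n,t)[:1]:
            c=np.array(r["rect"]); x,y=int(c[0]),int(c[1]); print(t,round(r["score"],2),c.round(1),p[y,x].round(3))
s=bot.read_state();print(s["time"],s["tcp_rot"],s["wrist_force"])
E
```

```text
top [[0.023, -0.99, 0.137, 0.399], [-1.0, -0.021, 0.018, 0.122], [-0.015, -0.137, -0.99, 1.12], [0.0, 0.0, 0.0, 1.0]]
sheeter 0.55 [424.5 209.1 174.7 125.4] [ 0.528 -0.156  0.153]
fork 0.61 [238.8 223.3  18.4  24.4] [0.491 0.231 0.145]
fork_grip 0.56 [240.2 225.1  21.   17.5] [0.49  0.23  0.114]
pocket 0.75 [241.1 225.8  34.2  43.7] [0.491 0.229 0.105]
oil_bottle 0.83 [243.6 150.2  24.8  25.5] [0.66  0.231 0.101]
side [[-0.989, -0.095, 0.109, 0.459], [-0.145, 0.638, -0.756, 0.7], [0.002, -0.764, -0.645, 0.614], [0.0, 0.0, 0.0, 1.0]]
sheeter 0.72 [295.6 162.7 123.3 122.4] [ 0.542 -0.109  0.081]
fork 0.96 [298.6 265.6  26.1  44.3] [0.495 0.25  0.116]
fork_grip 0.66 [296.8 266.4  27.9  40.9] [0.498 0.249 0.112]
pocket 0.8 [295.9 291.9  62.3  59.2] [0.497 0.265 0.067]
oil_bottle 0.97 [201.7 267.   30.   68.3] [0.664 0.251 0.084]
0.7 [-7.06766191e-01 -3.06105693e+00 -9.06415279e-05] [-0.58648265 -0.10756015  0.02223928]
```

View pics/top0.png

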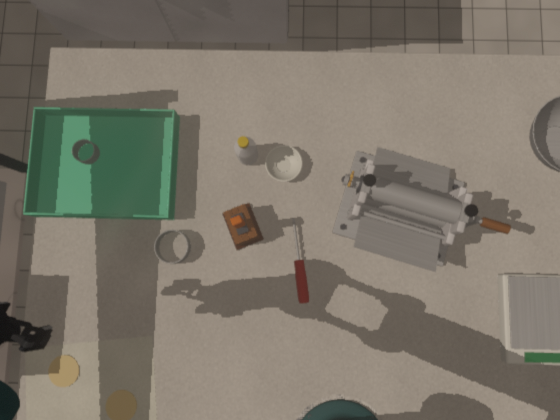

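View pics/side0.png

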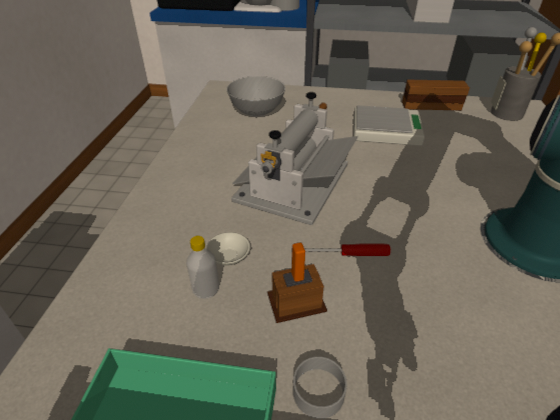

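The top view shows the block with the fork at about (242,226) and the clip at about (350,180), with the sheeter turned about -16°. The side view shows the fork upright at (298,265) and the clip at (268,158). Next I measure the orientations.

```bash
python3 - <<'E'
from h import *
def rect(pts):
    (c,wh,a)=cv2.minAreaRect((pts*1000).astype(np.float32)); 
    b=cv2.boxPoints((c,wh,a)); e=b[1]-b[0]; f=b[2]-b[1]
    l=e if np.hypot(*e)>np.hypot(*f) else f
    return np.round(c,1),np.round(wh,1),"long dir deg",round(np.degrees(np.arctan2(l[1],l[0]))%180,1)
for n in ["top","side"]:
    z=np.load(n+".npz"); p=z["p"]; im=z["im"].astype(int)
    near=np.hypot(p[...,0]-.493,p[...,1]-.235)<.07
    m=near&(p[...,2]>.056)&(p[...,2]<.08); print(n,"block",m.sum(),rect(p[m][:,:2]))
    m=near&(p[...,2]>.135); print("handle",m.sum(),rect(p[m][:,:2]),np.nanmax(p[m][:,2]))
    # knobs
    m=(p[...,0]>.4)&(p[...,0]<.75)&(p[...,1]<.1)&(p[...,1]>-.4)&(p[...,2]>.165)&(p[...,2]<.22)
    nn,lab,st,ce=cv2.connectedComponentsWithStats(m.astype(np.uint8))
    for i in range(1,nn):
        if st[i,4]>8: q=p[lab==i]; print("knob",st[i,4],ce[i].round(0),np.median(q,0).round(3))
    # brass
    hsv=cv2.cvtColor(z["im"],cv2.COLOR_BGR2HSV)
    m=(hsv[...,0]>12)&(hsv[...,0]<32)&(hsv[...,1]>120)&(p[...,2]>.09)&(p[...,2]<.2)&(p[...,1]<.1)
    if m.any(): print("brass",m.sum(),np.median(p[m],0).round(3),p[m].max(0).round(3))
E
```

```text
top block 700 (array([496.5, 235.9]), array([80.5, 54.3]), 'long dir deg', np.float32(23.7))
handle 97 (array([496.5, 235.8]), array([18.2, 23.5]), 'long dir deg', np.float32(115.3)) 0.1500199462176458
knob 15 [351. 178.] [ 0.587 -0.002  0.17 ]
knob 142 [369. 181.] [ 0.577 -0.035  0.197]
knob 164 [470. 211.] [ 0.52  -0.235  0.197]
brass 165 [ 0.5   -0.309  0.128] [0.602 0.003 0.174]
side block 1143 (array([497.6, 238. ]), array([80.3, 56.8]), 'long dir deg', np.float32(23.4))
handle 162 (array([497.5, 238.7]), array([17.3, 24.3]), 'long dir deg', np.float32(115.4)) 0.14861086660875888
knob 119 [310.  99.] [ 0.522 -0.232  0.191]
knob 159 [274. 138.] [ 0.579 -0.03   0.194]
knob 22 [267. 153.] [0.589 0.    0.17 ]
brass 796 [-0.136 -0.673  0.154] [0.605 0.006 0.2  ]
```

Emit:
carry_out(series="0.025 -0.046 0.003 -5;0.025 -0.046 0.003 -5;0.025 -0.046 0.003 -5;0.025 -0.046 0.003 -5;0.025 -0.046 0.003 -5;0.025 -0.046 0.003 -5;0.025 -0.046 0.003 -5;0.025 -0.046 0.003 -5;0 0 0 0;0 0 0 0", jaw=1, grip_force=60)

```text
time: 1.95
tool_pos: [0.4959, 0.2387, 0.2694]
tcp_rot: [-1.711, -2.634, -0.001]
wrist_force: [-0.6, -0.5, 0.0]
width: 1.001
grip_force: 0.0
```

```bash
cat >> h.py <<'E'
def rect(pts):
    (c,wh,a)=cv2.minAreaRect((pts*1000).astype(np.float32)); 
    b=cv2.boxPoints((c,wh,a)); e=b[1]-b[0]; f=b[2]-b[1]
    l=e if np.hypot(*e)>np.hypot(*f) else f
    return np.round(c,1),np.round(wh,1),"long dir deg",round(np.degrees(np.arctan2(l[1],l[0]))%180,1)
def st():
    s=bot.read_state(); m=R.from_rotvec(s["tcp_rot"]).as_matrix()
    print("t",s["time"],"pos",np.round(s["tool_pos"],4),"ydir",round(np.degrees(np.arctan2(m[1,1],m[0,1])),2),"zax",m[:,2].round(4),"F",np.round(s["wrist_force"],2),"M",np.round(s["torque"],2),"w",s["width"],"g",s["grip_force"])
E
python3 - <<'E'
from h import *
st()
im,d,p=cloud("wrist"); cv2.imwrite("pics/w1.png",im); print(d[d>0].min())
near=np.hypot(p[...,0]-.497,p[...,1]-.236)<.07
m=near&(p[...,2]>.056)&(p[...,2]<.069); print("block",m.sum(),rect(p[m][:,:2]))
m=near&(p[...,2]>.14)&(p[...,2]<.16); print("handle",m.sum(),rect(p[m][:,:2]),np.nanmedian(p[m][:,2]))
m=near&(p[...,2]>.0695)&(p[...,2]<.077); print("collar",m.sum(),rect(p[m][:,:2]),np.nanmedian(p[m][:,2]))
E
```

```text
t 1.95 pos [0.4959 0.2387 0.2694] ydir 23.97 zax [-1.e-04  6.e-04 -1.e+00] F [-0.65 -0.52  0.01] M [0.05 0.03 0.02] w 1.0009947425675985 g 0.0
0.07402775
block 3345 (array([498.3, 237.9]), array([80.5, 54.5]), 'long dir deg', np.float32(23.5))
handle 753 (array([498. , 238.5]), array([17.4, 23. ]), 'long dir deg', np.float32(113.6)) 0.14585157201029353
collar 875 (array([498. , 238.2]), array([45.9, 25.6]), 'long dir deg', np.float32(23.8)) 0.07236098588660994
```

View pics/w1.png

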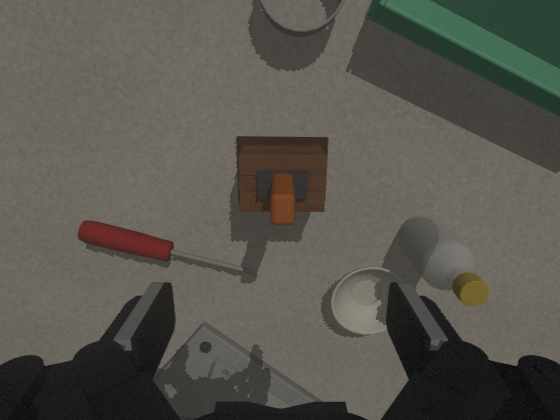

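Emit:
carry_out(series="0.0016 -0.001 -0.02 -0.3;0 0 -0.035 0;0 0 -0.035 0;0 0 -0.035 0;0 0 -0.025 0;0 0 -0.015 0;0 0 0 0;0 0 0 0")

```text
time: 3.0
tool_pos: [0.4981, 0.2382, 0.1051]
tcp_rot: [1.717, 2.63, 0.002]
wrist_force: [-0.4, 0.6, 0.4]
width: 1.001
grip_force: 0.0
```

Emit:
carry_out(series="0 0 0 0;0 0 0 0;0 0 0 0;0 0 0 0;0 0 0 0;0 0 0 0;0 0 0 0;0 0 0 0", jaw=-1, grip_force=80)

```text
time: 4.0
tool_pos: [0.4979, 0.2378, 0.1047]
tcp_rot: [1.718, 2.63, 0.001]
wrist_force: [0.8, 0.3, 4.2]
width: 0.2
grip_force: 78.5
```

```bash
python3 -c "
from h import *
st()"
```

```text
t 4.0 pos [0.4979 0.2378 0.1047] ydir 23.7 zax [ 9.e-04  3.e-04 -1.e+00] F [0.78 0.26 4.16] M [-0.09 -0.02 -0.06] w 0.19971920484791814 g 78.54658842086792
```

Emit:
carry_out(series="0 0 0.015 0;0 0 0.035 0;0 0 0.045 0;0 0 0.045 0;0 0 0.045 0;0 0 0.025 0;0 0 0 0;0 0 0 0")

```text
time: 5.0
tool_pos: [0.4965, 0.2373, 0.3125]
tcp_rot: [-1.717, -2.629, 0.004]
wrist_force: [-0.3, -0.3, -2.7]
width: 0.199
grip_force: 79.8
```

```bash
python3 - <<'E'
from h import *
st()
print(np.round(eyes.get_calibration("wrist")["T_tool_cam"],3), eyes.get_calibration("wrist")["K"])
im,d,p=cloud("wrist"); cv2.imwrite("pics/w2.png",im)
E
```

```text
t 5.0 pos [0.4965 0.2373 0.3125] ydir 23.7 zax [-0.0027 -0.0011 -1.    ] F [-0.27 -0.33 -2.73] M [-0.03 -0.03 -0.05] w 0.1985784419584212 g 79.81289505958557
[[-0.    -0.949 -0.315  0.081]
 [ 1.    -0.001  0.001 -0.   ]
 [-0.001 -0.315  0.949 -0.129]
 [ 0.     0.     0.     1.   ]] [[371.4014313    0.         280.25480669]
 [  0.         371.4014313  211.41394801]
 [  0.           0.           1.        ]]
```

View pics/w2.png

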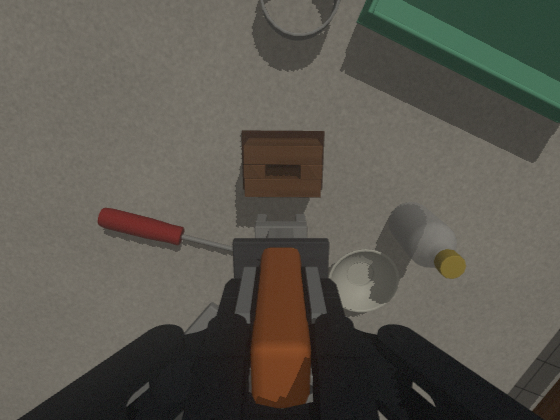

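The fork is held squarely, with its prongs visible at row 220 and the pocket at (283,170). Next I go to a standoff outside the clip.

Emit:
carry_out(series="0.009 -0.016 0 -3.3;0.017 -0.032 0 -6.6;0.017 -0.032 0 -6.6;0.017 -0.032 0 -6.6;0.017 -0.032 0 -6.6;0.017 -0.032 0 -6.6;0.0095 -0.0145 0 -3.3;0 0 0 0;0 0 0 0;0 0 0 0")

```text
time: 6.3
tool_pos: [0.6005, 0.0483, 0.3143]
tcp_rot: [-2.505, -1.895, -0.0]
wrist_force: [-0.1, -0.8, -2.4]
width: 0.195
grip_force: 79.6
```

```bash
python3 - <<'E'
from h import *
st()
im,d,p=cloud("wrist"); np.savez("w3.npz",im=im,p=p,d=d); cv2.imwrite("pics/w3.png",cv2.resize(im[0:300,130:430],None,fx=2,fy=2))
E
```

```text
t 6.3 pos [0.6005 0.0483 0.3143] ydir -15.8 zax [-2.e-04  3.e-04 -1.e+00] F [-0.08 -0.75 -2.4 ] M [ 0.01  0.02 -0.  ] w 0.1953075795155252 g 79.64604020118713
```

View pics/w3.png

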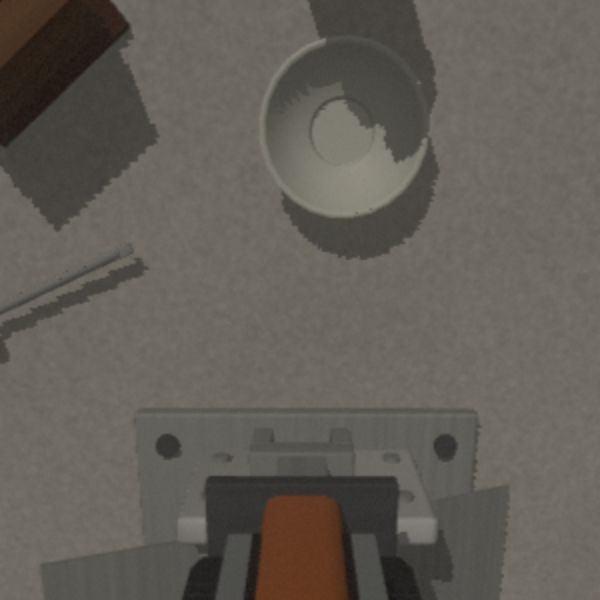

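The fork hides the clip from here. I go inward over it so the clip shows ahead of the prongs.

Emit:
carry_out(series="-0.004 -0.013 0.01 0;-0.007 -0.026 0.01 0;-0.007 -0.026 0.005 0;-0.004 -0.012 0 0;0 0 0 0;0 0 0 0;0 0 0 0")

```text
time: 7.22
tool_pos: [0.5791, -0.029, 0.3389]
tcp_rot: [-2.506, -1.894, 0.0]
wrist_force: [0.1, -0.1, -1.6]
width: 0.198
grip_force: 79.6
```

```bash
python3 - <<'E'
from h import *
st()
im,d,p=cloud("wrist"); np.savez("w4.npz",im=im,p=p,d=d); cv2.imwrite("pics/w4.png",cv2.resize(im[110:290,160:400],None,fx=3.3,fy=3.3,interpolation=cv2.INTER_CUBIC))
E
```

```text
t 7.225 pos [ 0.5791 -0.029   0.3389] ydir -15.85 zax [-5.e-04  4.e-04 -1.e+00] F [ 0.05 -0.13 -1.57] M [ 0.02  0.03 -0.03] w 0.1979411856949585 g 79.64453101158142
```

View pics/w4.png

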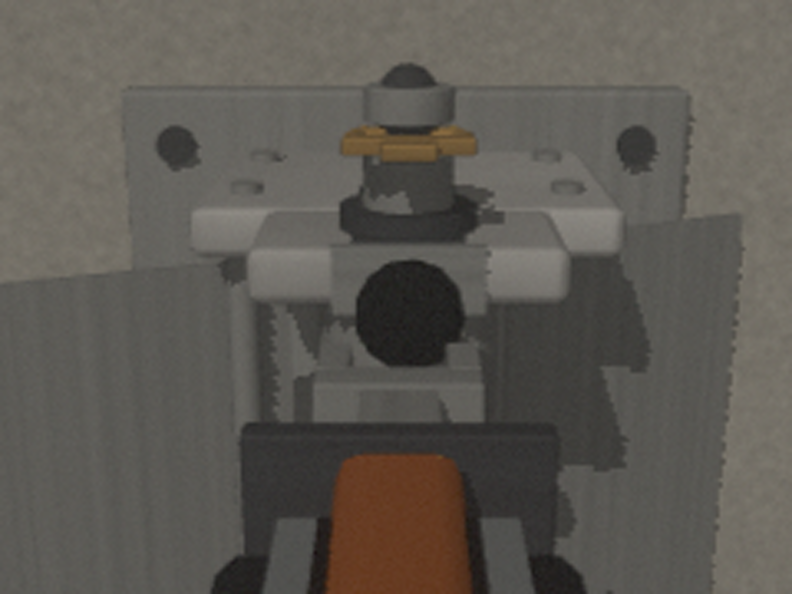

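The brass clip is at crop (410,143), ahead of the knob, with the prong ends at (330,355) and (465,355). I extract both in tool coordinates.

```bash
python3 - <<'E'
from h import *
z=np.load("w4.npz"); im=z["im"]; d=z["d"]; K,_=pose("top"); 
c=eyes.get_calibration("wrist"); K=np.array(c["K"]); T=np.array(c["T_tool_cam"])
v,u=np.mgrid[:420,:560]
q=np.stack([(u-K[0,2])/K[0,0]*d,(v-K[1,2])/K[1,1]*d,d],-1)@T[:3,:3].T+T[:3,3]
q=q*1000
hsv=cv2.cvtColor(im,cv2.COLOR_BGR2HSV)
m=(hsv[...,0]>10)&(hsv[...,0]<32)&(hsv[...,1]>110)&(v<165)&(v>140)&(u>250)&(u<320)
b=q[m]; print("brass n",m.sum(),"min",b.min(0).round(1),"max",b.max(0).round(1))
for lo in np.arange(150,190,2):
    s=b[(b[:,2]>=lo)&(b[:,2]<lo+2)]
    if len(s): print(lo,len(s),"x",np.percentile(s[:,0],[0,50,100]).round(1),"y",np.percentile(s[:,1],[0,100]).round(1))
for r in range(145,162): 
    k=m[r]; 
    if k.any(): print(r,np.where(k)[0][[0,-1]],q[r,k][:,0].mean().round(1),q[r,k][:,1].min().round(1),q[r,k][:,1].max().round(1),q[r,k][:,2].mean().round(1))
# line of the clip's shoulder: slope x vs y
s=b[abs(b[:,1])>8]; print("slope deg",np.degrees(np.polyfit(s[:,1],s[:,0],1)[0]))
print("prong rows")
for r in range(208,240,2):
    k=(u[r]>240)&(u[r]<320)&(q[r,:,2]<112)&(q[r,:,2]>30)
    if k.any(): w=np.where(k)[0]; print(r,w[0],w[-1],len(w),"x",np.median(q[r,k,0]).round(1),"y",q[r,k,1].min().round(1),q[r,k,1].max().round(1),"z",np.median(q[r,k,2]).round(1))
# groove collar / shaft, knob
k=(abs(u-284)<8)&(v>190)&(v<218)&(q[...,2]<150)&(q[...,2]>125); print("knob",k.sum(),q[k].mean(0).round(1),q[k].min(0).round(1),q[k].max(0).round(1))
for r in range(128,182,2): print(r,q[r,284].round(1),end=" ")
E
```

```text
brass n 304 min [  27.7  -13.8 -129. ] max [ 81.1  18.5 201. ]
166 44 x [28.  29.7 31.4] y [-3.7  9.1]
168 41 x [27.7 29.6 31.9] y [-3.8  9.1]
170 13 x [30.  31.5 31.6] y [-3.8  9.2]
174 30 x [28.2 31.1 31.8] y [-13.7  18.3]
176 91 x [27.9 30.4 31.5] y [-13.8  18.5]
178 12 x [28.6 31.7 31.9] y [-13.8  14.4]
180 29 x [31.4 31.6 31.7] y [-12.2  17.8]
184 4 x [31.6 31.7 31.8] y [-12.4  17.2]
186 1 x [31.4 31.4 31.4] y [-13.3 -13.3]
188 1 x [31.2 31.2 31.2] y [15.7 15.7]
148 [270 297] 31.1 -9.4 14.5 200.4
149 [267 299] 31.2 -11.7 15.9 193.9
150 [265 301] 30.7 -13.3 17.2 191.5
151 [265 302] 31.6 -13.0 17.8 180.4
152 [264 303] 31.5 -13.7 18.4 176.2
153 [264 303] 31.0 -13.8 18.4 174.0
154 [264 303] 30.3 -13.7 18.3 173.0
155 [264 303] 29.5 -13.8 18.5 173.0
156 [265 301] 28.9 -12.9 16.8 172.0
157 [276 291] 32.0 -3.7 8.3 149.4
158 [277 291] 28.0 -3.0 8.3 168.1
slope deg 0.09685006244192258
prong rows
214 257 304 20 x 4.7 y -15.3 14.9 z 96.3
216 257 303 19 x 4.6 y -15.1 14.0 z 92.8
218 257 305 20 x 4.6 y -14.8 15.0 z 88.9
220 256 305 22 x 4.6 y -15.2 14.8 z 85.2
222 256 305 50 x 4.7 y -15.0 14.
[... 354 characters left out ...]
  2.5 141. ] [-13.2  -2.9 138. ] [  7.8   7.9 144.8]
128 [ 34.7   4.4 338. ] 130 [ 46.7   3.  200.3] 132 [ 45.2   2.9 198.6] 134 [ 43.7   2.9 196.2] 136 [ 42.1   2.9 195.8] 138 [ 41.    2.9 190.6] 140 [ 39.4   2.9 190.2] 142 [ 37.7   2.9 190.5] 144 [ 36.1   2.9 189.4] 146 [ 34.2   2.9 190.8] 148 [ 32.3   2.9 192.5] 150 [ 30.1   3.  195. ] 152 [ 31.7   2.7 174.6] 154 [ 31.4   2.7 166.6] 156 [ 29.6   2.7 167.8] 158 [ 28.1   2.7 166.9] 160 [ 22.2   2.9 190.6] 162 [ 20.5   2.9 190.1] 164 [ 18.8   2.9 189.7] 166 [ 17.    2.9 190.1] 168 [ 15.4   2.9 189.3] 170 [ 13.2   3.  191.6] 172 [ 11.5   3.  191. ] 174 [ 10.2   3.  188.8] 176 [  9.5   2.9 184. ] 178 [  7.9   2.9 183.6] 180 [  6.    2.9 184.2]
```

Emit:
carry_out(series="0.003 0.009 0 0;0.005 0.011 -0.005 0;0.0027 0.0083 -0.02 0;0 0 -0.02 0;0 0 -0.01 0;0 0 0 0;0 0 0 0;0 0 0 0")

```text
time: 8.28
tool_pos: [0.5902, -0.0018, 0.2854]
tcp_rot: [2.507, 1.892, 0.002]
wrist_force: [-0.5, 0.9, -2.0]
width: 0.202
grip_force: 79.6
```

```bash
python3 - <<'E'
from h import *
st()
im,d,p=cloud("wrist"); np.savez("w5.npz",im=im,p=p,d=d); cv2.imwrite("pics/w5.png",cv2.resize(im[150:290,190:370],None,fx=4,fy=4,interpolation=cv2.INTER_CUBIC))
im,d,p=cloud("side"); cv2.imwrite("pics/s5.png",cv2.resize(im[60:200,200:360],None,fx=4,fy=4,interpolation=cv2.INTER_CUBIC))
E
```

```text
t 8.275 pos [ 0.5902 -0.0018  0.2854] ydir -15.92 zax [ 1.9e-03 -1.0e-04 -1.0e+00] F [-0.47  0.92 -2.02] M [0.04 0.   0.03] w 0.20192226268104066 g 79.64742422103882
```

View pics/w5.png

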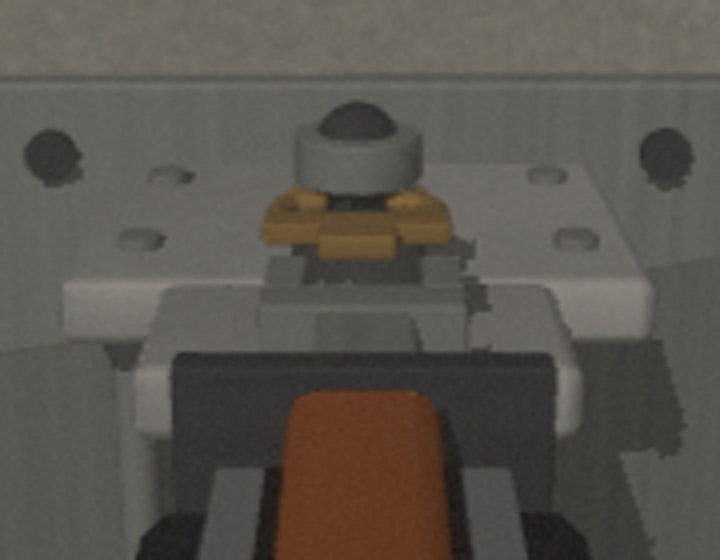

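View pics/s5.png

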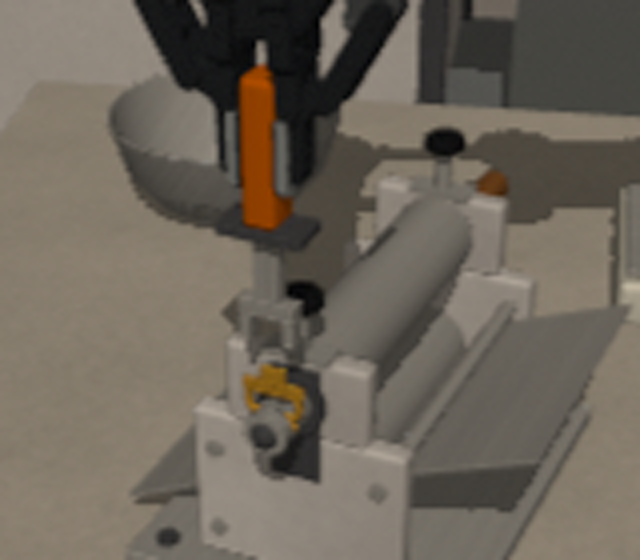

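The clip's tab is centred at crop column 357 and the prongs at 363, so about 1 mm remains sideways. I check the fine numbers.

```bash
python3 - <<'E'
from h import *
z=np.load("w5.npz"); im=z["im"]; d=z["d"]
c=eyes.get_calibration("wrist"); K=np.array(c["K"]); T=np.array(c["T_tool_cam"])
v,u=np.mgrid[:420,:560]
q=1000*(np.stack([(u-K[0,2])/K[0,0]*d,(v-K[1,2])/K[1,1]*d,d],-1)@T[:3,:3].T+T[:3,3])
hsv=cv2.cvtColor(im,cv2.COLOR_BGR2HSV)
m=(hsv[...,0]>10)&(hsv[...,0]<32)&(hsv[...,1]>100)&(v<218)&(v>195)&(u>250)&(u<310)
for r in range(196,219):
    k=m[r]
    if k.any(): print(r,np.where(k)[0][[0,-1]],"x",np.median(q[r,k,0]).round(1),"y",q[r,k,1].min().round(1),q[r,k,1].max().round(1),"z",np.median(q[r,k,2]).round(1))
print("prongs")
for r in range(210,240,3):
    k=(u[r]>240)&(u[r]<320)&(q[r,:,2]<108)&(q[r,:,2]>60)
    if k.any(): w=np.where(k)[0]; print(r,w[0],w[-1],"x",np.median(q[r,k,0]).round(1),"y",q[r,k,1].min().round(1),q[r,k,1].max().round(1),"z",np.median(q[r,k,2]).round(1))
E
```

```text
197 [262 295] x 1.5 y -14.5 11.0 z 146.5
198 [262 296] x 2.2 y -14.2 11.6 z 141.5
199 [260 298] x 1.7 y -15.5 12.9 z 140.6
200 [259 299] x 1.1 y -16.0 13.5 z 140.0
201 [257 300] x 0.5 y -17.7 14.3 z 139.2
202 [257 300] x -0.2 y -17.5 14.1 z 139.1
203 [257 301] x 2.2 y -17.2 14.6 z 128.5
204 [256 301] x 2.2 y -17.9 14.5 z 126.3
205 [256 301] x 2.2 y -17.6 14.4 z 123.7
206 [256 301] x 2.0 y -17.6 14.4 z 122.1
207 [256 301] x 1.1 y -17.6 14.4 z 122.4
208 [256 301] x 0.4 y -17.7 14.4 z 122.2
209 [256 302] x -0.3 y -17.7 15.1 z 122.2
210 [256 301] x -1.1 y -17.7 14.4 z 122.4
211 [269 288] x 0.7 y -8.2 5.0 z 114.7
212 [270 288] x -0.0 y -7.5 5.0 z 114.6
213 [270 288] x -0.9 y -7.4 5.0 z 115.0
214 [270 287] x -1.5 y -7.5 4.3 z 114.7
prongs
216 257 304 x 4.5 y -15.1 14.6 z 92.9
219 256 305 x 4.6 y -15.4 14.9 z 87.1
222 256 305 x 4.6 y -15.0 14.5 z 81.5
225 255 306 x 4.7 y -15.3 14.9 z 76.3
228 255 306 x 3.5 y -15.2 14.7 z 74.3
231 255 306 x 1.8 y -15.2 14.7 z 73.9
234 255 306 x 0.2 y -15.3 14.8 z 73.3
237 255 306 x -2.1 y -15.3 14.9 z 74.1
```

Emit:
carry_out(series="-0.001 0.0007 0 0;0 0 -0.005 0;0 0 -0.005 0;0 0 0 0;0 0 0 0;0 0 0 0;0 0 0 0")

```text
time: 9.25
tool_pos: [0.5888, -0.0008, 0.2745]
tcp_rot: [2.507, 1.893, 0.0]
wrist_force: [-0.2, 0.2, -2.5]
width: 0.195
grip_force: 79.6
```

```bash
cat > m.py <<'E'
from h import *
st()
im,d,p=cloud("wrist")
c=eyes.get_calibration("wrist"); K=np.array(c["K"]); T=np.array(c["T_tool_cam"])
v,u=np.mgrid[:420,:560]
q=1000*(np.stack([(u-K[0,2])/K[0,0]*d,(v-K[1,2])/K[1,1]*d,d],-1)@T[:3,:3].T+T[:3,3])
hsv=cv2.cvtColor(im,cv2.COLOR_BGR2HSV)
m=(hsv[...,0]>10)&(hsv[...,0]<32)&(hsv[...,1]>100)&(v<235)&(v>190)&(u>240)&(u<320)
for r in range(190,235):
    k=m[r]
    if k.any(): print(r,np.where(k)[0][[0,-1]],"x",np.median(q[r,k,0]).round(1),"y",q[r,k,1].min().round(1),q[r,k,1].max().round(1),"z",np.median(q[r,k,2]).round(1))
print("prongs")
for r in range(210,232,3):
    k=(u[r]>240)&(u[r]<320)&(q[r,:,2]<101)&(q[r,:,2]>60)
    if k.any(): w=np.where(k)[0]; print(r,w[0],w[-1],"x",np.median(q[r,k,0]).round(1),"y",q[r,k,1].min().round(1),q[r,k,1].max().round(1),"z",np.median(q[r,k,2]).round(1))
import sys
if len(sys.argv)>1: cv2.imwrite(sys.argv[1],cv2.resize(im[150:290,190:370],None,fx=4,fy=4,interpolation=cv2.INTER_CUBIC))
E
python3 m.py
```

```text
t 9.25 pos [ 0.5888 -0.0008  0.2745] ydir -15.9 zax [ 4.e-04 -0.e+00 -1.e+00] F [-0.16  0.17 -2.48] M [-0.02 -0.02 -0.06] w 0.19540098482702373 g 79.64790344238281
201 [265 297] x 1.2 y -11.8 12.1 z 136.9
202 [264 298] x 1.1 y -12.5 12.9 z 134.8
203 [263 299] x 1.7 y -13.0 13.3 z 130.3
204 [262 301] x 1.1 y -13.6 14.7 z 129.6
205 [260 302] x 0.6 y -14.9 15.2 z 129.0
206 [259 303] x -0.1 y -15.6 15.8 z 128.6
207 [259 304] x -0.7 y -15.5 16.4 z 128.1
208 [259 304] x 1.8 y -15.2 16.3 z 118.1
209 [258 304] x 1.8 y -15.8 16.1 z 115.8
210 [258 305] x 1.8 y -15.7 16.6 z 113.6
211 [258 305] x 1.5 y -15.7 16.6 z 112.2
212 [258 305] x 1.1 y -15.6 16.6 z 111.2
213 [258 305] x 0.3 y -15.6 16.5 z 111.4
214 [267 305] x 1.6 y -9.4 16.5 z 105.5
215 [267 305] x 1.4 y -9.5 16.5 z 104.1
216 [267 292] x 0.6 y -9.5 7.4 z 104.3
217 [272 291] x -0.1 y -5.9 6.8 z 104.3
218 [272 291] x -0.5 y -5.9 6.8 z 103.6
219 [272 291] x -1.3 y -5.9 6.8 z 103.7
220 [273 291] x -2.0 y -5.2 6.8 z 103.8
prongs
216 257 304 x 4.8 y -15.0 14.6 z 92.2
219 256 305 x 4.6 y -15.4 14.9 z 87.0
222 256 305 x 4.7 y -15.0 14.6 z 81.4
225 255 306 x 4.7 y -15.4 14.8 z 76.3
228 255 306 x 3.6 y -15.1 14.7 z 74.1
231 256 306 x 2.0 y -14.6 14.8 z 73.5
```

Emit:
carry_out(series="0.0005 -0.0001 -0.003 0;0 0 -0.003 0;0 0 -0.002 0;0 0 -0.001 0;0 0 -0.001 0;0 0 0 0;0 0 0 0")

```text
time: 10.18
tool_pos: [0.5893, -0.0009, 0.2644]
tcp_rot: [2.507, 1.893, 0.0]
wrist_force: [-0.2, -0.4, -1.5]
width: 0.198
grip_force: 79.6
```

```bash
python3 m.py pics/w7.png | grep -v " x .*z 1[23]"
```

```text
t 10.175 pos [ 0.5893 -0.0009  0.2644] ydir -15.9 zax [ 2.e-04 -0.e+00 -1.e+00] F [-0.24 -0.37 -1.48] M [ 0.02  0.05 -0.01] w 0.19797993280094894 g 79.6472954750061
208 [261 300] x 1.3 y -13.9 13.4 z 119.5
209 [260 302] x 0.8 y -14.4 14.8 z 118.9
210 [258 303] x 0.1 y -15.7 15.2 z 118.6
211 [257 304] x -0.5 y -16.4 15.9 z 118.1
212 [257 304] x -1.1 y -16.3 15.8 z 117.7
213 [257 304] x 1.7 y -16.0 15.5 z 107.4
214 [267 305] x 1.8 y -9.2 16.0 z 104.9
215 [267 305] x 1.6 y -9.1 16.0 z 103.4
216 [256 305] x 1.6 y -16.3 15.9 z 101.6
217 [267 306] x 1.5 y -9.1 16.6 z 99.7
218 [267 306] x 1.6 y -9.1 16.7 z 97.5
219 [268 306] x 1.6 y -8.5 16.6 z 95.4
220 [268 294] x 1.3 y -8.5 8.7 z 94.5
prongs
216 257 304 x 4.5 y -15.1 14.7 z 93.1
219 256 305 x 3.0 y -15.3 14.9 z 91.7
222 256 305 x 4.7 y -15.1 14.6 z 81.3
225 255 306 x 4.7 y -15.3 14.8 z 76.2
228 255 306 x 3.6 y -15.1 14.7 z 74.1
231 255 306 x 2.1 y -15.2 14.7 z 73.1
```

View pics/w7.png

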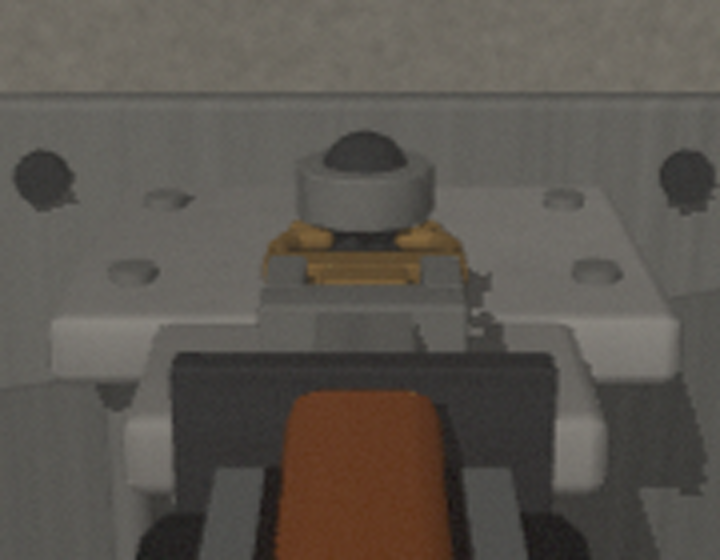

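The prongs are astride the tab and centred to about 0.3 mm. I press now.

Emit:
carry_out(series="0 0 -0.0007 0;0 0 -0.0007 0;0 0 -0.0007 0;0 0 -0.0007 0;0 0 -0.0007 0;0 0 -0.0007 0;0 0 0 0")

```text
time: 11.1
tool_pos: [0.5893, -0.0009, 0.2604]
tcp_rot: [2.507, 1.893, 0.001]
wrist_force: [-1.2, 0.3, -0.1]
width: 0.199
grip_force: 80.0
```

Emit:
carry_out(series="0 0 -0.0007 0;0 0 -0.0007 0;0 0 -0.0007 0;0 0 0 0")

```text
time: 11.6
tool_pos: [0.5896, -0.0008, 0.2595]
tcp_rot: [2.507, 1.892, 0.002]
wrist_force: [-1.7, 0.3, 5.6]
width: 0.198
grip_force: 80.9
```

Emit:
carry_out(series="0 0 -0.0007 0;0 0 -0.0007 0;0 0 -0.0006 0;0 0 0 0")

```text
time: 12.1
tool_pos: [0.5899, -0.0006, 0.259]
tcp_rot: [2.506, 1.892, 0.004]
wrist_force: [-3.3, -0.2, 12.5]
width: 0.197
grip_force: 81.6
```

Emit:
carry_out(series="0 0 -0.0006 0;0 0 -0.0007 0;0 0 -0.0007 0;0 0 0 0")

```text
time: 12.6
tool_pos: [0.5897, -0.0007, 0.2558]
tcp_rot: [2.507, 1.892, 0.003]
wrist_force: [-1.6, 0.2, 5.6]
width: 0.207
grip_force: 80.8
```

Emit:
carry_out(series="0 0 -0.0007 0;0 0 -0.0007 0;0 0 -0.0006 0;0 0 0 0")

```text
time: 13.1
tool_pos: [0.5887, -0.0009, 0.251]
tcp_rot: [-2.507, -1.892, 0.002]
wrist_force: [0.0, 0.3, -1.1]
width: 0.202
grip_force: 79.8
```

Emit:
carry_out(series="0 0 -0.0007 0;0 0 -0.0007 0;0 0 0 0")

```text
time: 13.48
tool_pos: [0.5892, -0.0009, 0.2505]
tcp_rot: [-2.507, -1.893, 0.0]
wrist_force: [0.5, 0.0, -1.6]
width: 0.2
grip_force: 79.8
```

Emit:
carry_out(series="0 0 -0.0007 0;0 0 -0.0007 0;0 0 0 0")

```text
time: 13.85
tool_pos: [0.5895, -0.0008, 0.2497]
tcp_rot: [2.507, 1.893, 0.001]
wrist_force: [-1.0, -0.5, 0.2]
width: 0.203
grip_force: 79.9
```

```bash
python3 m.py | grep -v prong
```

```text
t 13.85 pos [ 0.5895 -0.0008  0.2497] ydir -15.9 zax [ 9.e-04  1.e-04 -1.e+00] F [-0.99 -0.51  0.24] M [ 0.03 -0.04 -0.05] w 0.20267284282523873 g 79.89609718322754
207 [261 262] x 1.2 y -14.0 -13.3 z 122.1
208 [260 262] x 0.5 y -14.7 -13.2 z 122.1
209 [260 300] x 1.5 y -14.4 13.4 z 116.8
210 [259 301] x 1.5 y -15.0 14.0 z 114.5
211 [257 302] x 1.1 y -16.3 14.5 z 113.3
212 [256 303] x 0.9 y -16.8 15.1 z 111.9
213 [255 304] x 0.8 y -17.6 15.7 z 110.1
214 [256 256] x 0.7 y -16.7 -16.7 z 108.2
215 [267 280] x 1.2 y -9.2 -0.5 z 104.8
216 [255 293] x 1.2 y -17.0 8.1 z 102.6
217 [255 293] x 1.0 y -16.9 8.0 z 101.2
218 [255 294] x 0.9 y -16.7 8.6 z 99.6
219 [255 294] x 0.8 y -16.8 8.6 z 97.7
220 [255 294] x 0.8 y -16.8 8.6 z 95.9
210 278 281 x 6.0 y -1.8 0.1 z 100.8
213 279 283 x 4.0 y -1.2 1.4 z 100.5
216 257 304 x 4.6 y -15.0 14.6 z 92.6
219 255 306 x 1.1 y -16.8 16.5 z 96.9
222 255 306 x 4.7 y -16.8 16.5 z 81.4
225 255 306 x 4.7 y -15.3 14.8 z 76.2
228 255 306 x 3.6 y -15.2 14.7 z 74.2
231 255 306 x 2.0 y -15.2 14.8 z 73.4
```

Emit:
carry_out(series="0 0 -0.0007 0;0 0 -0.0007 0;0 0 0 0")

```text
time: 14.28
tool_pos: [0.5896, -0.0008, 0.2494]
tcp_rot: [2.507, 1.892, 0.002]
wrist_force: [-0.7, 0.6, 7.0]
width: 0.202
grip_force: 81.0
```

Emit:
carry_out(series="0 0 -0.0007 0;0 0 0 0")

```text
time: 14.52
tool_pos: [0.5897, -0.0008, 0.2493]
tcp_rot: [2.506, 1.892, 0.003]
wrist_force: [-3.3, 0.8, 8.4]
width: 0.201
grip_force: 81.3
```

The clip is rigid now, so it is home. I retract straight up.

Emit:
carry_out(series="0 0 0.002 0;0 0 0.004 0;0 0 0.008 0;0 0 0.015 0;0 0 0.02 0;0 0 0.01 0;0 0 0 0;0 0 0 0")

```text
time: 15.52
tool_pos: [0.5889, -0.0009, 0.3057]
tcp_rot: [-2.507, -1.893, 0.001]
wrist_force: [0.6, -0.3, -2.0]
width: 0.199
grip_force: 79.7
```

```bash
python3 - <<'E'
from h import *
st()
im,d,p=cloud("wrist"); cv2.imwrite("pics/w8.png",cv2.resize(im[130:290,190:370],None,fx=3.5,fy=3.5,interpolation=cv2.INTER_CUBIC))
hsv=cv2.cvtColor(im,cv2.COLOR_BGR2HSV); v,u=np.mgrid[:420,:560]
m=(hsv[...,0]>10)&(hsv[...,0]<32)&(hsv[...,1]>100)&(v<225)&(v>150)&(u>240)&(u<320)&(p[...,2]>.1)
for r in range(150,225):
    k=m[r]
    if k.sum()>3: print(r,np.where(k)[0][[0,-1]],np.median(p[r,k,2]).round(4),"collar above" )
for r in range(165,200,3): print(r,p[r,281].round(4))
E
```

```text
t 15.525 pos [ 0.5889 -0.0009  0.3057] ydir -15.9 zax [-7.e-04  0.e+00 -1.e+00] F [ 0.56 -0.25 -2.02] M [ 0.05  0.02 -0.  ] w 0.19914650414207916 g 79.67295527458191
189 [264 298] 0.1348 collar above
190 [262 300] 0.1377 collar above
191 [261 300] 0.1371 collar above
192 [261 301] 0.138 collar above
193 [261 301] 0.1474 collar above
194 [261 301] 0.1505 collar above
195 [260 301] 0.152 collar above
196 [260 301] 0.1526 collar above
197 [261 301] 0.1523 collar above
198 [261 301] 0.1522 collar above
199 [272 289] 0.1601 collar above
200 [273 289] 0.1597 collar above
201 [273 289] 0.1598 collar above
202 [273 288] 0.1599 collar above
165 [ 0.5881 -0.0052  0.0037]
168 [ 0.5877 -0.0067  0.0132]
171 [0.5939 0.0159 0.1385]
174 [0.5934 0.0141 0.1413]
177 [0.5927 0.0119 0.1421]
180 [0.5925 0.011  0.1487]
183 [0.5918 0.0086 0.1482]
186 [0.5911 0.0064 0.1488]
189 [0.5905 0.004  0.1488]
192 [5.894e-01 3.000e-04 1.440e-01]
195 [5.895e-01 5.000e-04 1.535e-01]
198 [ 5.893e-01 -2.000e-04  1.594e-01]
```

View pics/w8.png

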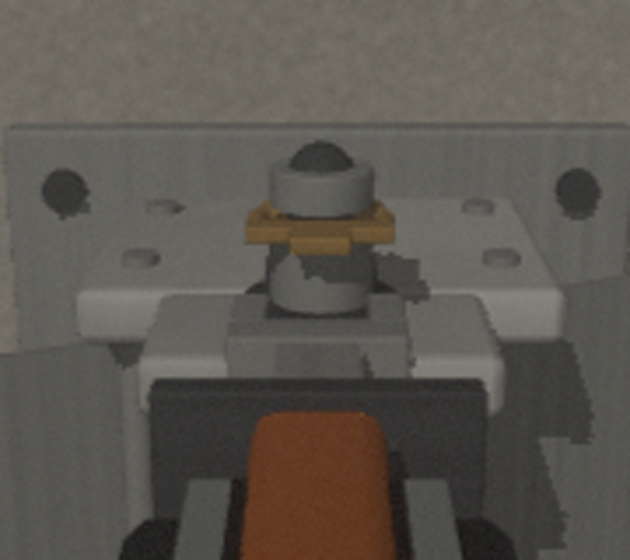

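The clip is level and home: its shoulders sit 3.5 mm above the collar, with 3 mm expected. I take the fork back to the block.

Emit:
carry_out(series="-0.006 0.015 0 2.6;-0.012 0.031 0 5.2;-0.012 0.031 0 5.2;-0.012 0.031 0 5.2;-0.012 0.031 0 5.2;-0.012 0.031 0 5.2;-0.012 0.031 -0.02 5.2;-0.009 0.026 -0.02 4;-0.0042 0.0117 -0.02 1.8;0 0 -0.02 0;0 0 0 0;0 0 0 0;0 0 0 0")

```text
time: 17.2
tool_pos: [0.4991, 0.2374, 0.2273]
tcp_rot: [1.719, 2.628, 0.003]
wrist_force: [-1.0, -0.6, -0.8]
width: 0.202
grip_force: 79.6
```

```bash
python3 - <<'E'
from h import *
st()
im,d,p=cloud("wrist"); c=eyes.get_calibration("wrist"); K=np.array(c["K"]); T=np.array(c["T_tool_cam"])
v,u=np.mgrid[:420,:560]
q=1000*(np.stack([(u-K[0,2])/K[0,0]*d,(v-K[1,2])/K[1,1]*d,d],-1)@T[:3,:3].T+T[:3,3])
cv2.imwrite("pics/w9.png",cv2.resize(im[130:290,190:370],None,fx=3.5,fy=3.5,interpolation=cv2.INTER_CUBIC))
m=(p[...,2]>.06)&(p[...,2]<.071)&(u>220)&(u<350)&(q[...,2]>110)
print("block top tool",rect(q[m][:,:2]/1000),np.median(q[m][:,2]))
for r in range(150,216,3): 
    k=m[r]; w=np.where(k)[0]
    if len(w): 
        g=np.where(np.diff(w)>6)[0]; print(r,"x",q[r,k,0].mean().round(1),"y",q[r,k,1].min().round(1),q[r,k,1].max().round(1),"gap",[(q[r,w[i],1].round(1),q[r,w[i+1],1].round(1)) for i in g])
print("col",[(r,q[r,281].round(1).tolist()) for r in range(150,222,2)])
for r in range(210,226,3):
    k=(u[r]>240)&(u[r]<320)&(q[r,:,2]<101)&(q[r,:,2]>60)
    if k.any(): print(r,"x",np.median(q[r,k,0]).round(1),"y",q[r,k,1].min().round(1),q[r,k,1].max().round(1))
E
```

```text
t 17.2 pos [0.4991 0.2374 0.2273] ydir 23.63 zax [ 2.e-03  7.e-04 -1.e+00] F [-1.   -0.59 -0.78] M [-0.04  0.03 -0.04] w 0.20151769749614074 g 79.618399143219
block top tool (array([ 0.7, -1. ]), array([54.6, 81. ]), 'long dir deg', np.float32(90.1)) 160.97449290427681
159 x 27.8 y -39.9 38.1 gap []
162 x 26.2 y -40.5 38.4 gap []
165 x 23.8 y -40.5 38.4 gap []
168 x 21.4 y -40.7 38.6 gap []
171 x 19.0 y -40.9 39.0 gap []
174 x 16.5 y -41.0 39.0 gap []
177 x 14.1 y -40.0 38.1 gap []
180 x 11.6 y -40.3 38.2 gap []
183 x 9.2 y -40.3 38.2 gap []
186 x 6.7 y -41.3 39.2 gap [(np.float64(-19.6), np.float64(17.0))]
189 x 4.2 y -41.4 38.5 gap [(np.float64(-19.2), np.float64(16.9))]
192 x 1.6 y -40.6 38.4 gap [(np.float64(-19.2), np.float64(16.9))]
195 x -0.9 y -40.8 38.7 gap [(np.float64(-19.2), np.float64(16.9))]
198 x -3.3 y -40.9 38.8 gap [(np.float64(-19.2), np.float64(16.8))]
201 x -6.3 y -41.0 38.8 gap []
204 x -8.4 y -40.3 38.0 gap []
207 x -11.0 y -40.5 38.4 gap []
210 x -13.6 y -40.5 38.3 gap []
213 x -16.2 y -40.6 38.3 gap []
col [(150, [27.9, 0.7, 209.9]), (152, [27.8, 0.7, 199.0])
[... 318 characters left out ...]
60.3]), (178, [13.5, 0.5, 160.0]), (180, [11.8, 0.5, 160.2]), (182, [9.9, 0.6, 161.3]), (184, [-6.9, 0.8, 221.4]), (186, [-6.4, 0.7, 211.7]), (188, [-6.6, 0.7, 205.1]), (190, [-6.6, 0.7, 198.0]), (192, [-6.6, 0.7, 191.3]), (194, [-6.7, 0.6, 184.8]), (196, [-7.0, 0.6, 179.6]), (198, [-6.9, 0.6, 173.2]), (200, [-6.9, 0.6, 167.2]), (202, [-7.2, 0.6, 162.3]), (204, [-8.5, 0.6, 161.1]), (206, [-10.4, 0.6, 161.7]), (208, [-11.7, 0.6, 160.4]), (210, [-13.9, 0.6, 161.8]), (212, [-15.2, 0.6, 160.4]), (214, [-17.1, 0.6, 161.0]), (216, [-19.0, 0.6, 161.4]), (218, [-20.3, 0.6, 160.0]), (220, [-22.4, 0.6, 161.2])]
216 x 4.9 y -14.8 14.9
219 x 4.7 y -15.2 15.2
222 x 4.9 y -14.8 14.8
225 x 4.8 y -15.1 15.1
```

View pics/w9.png

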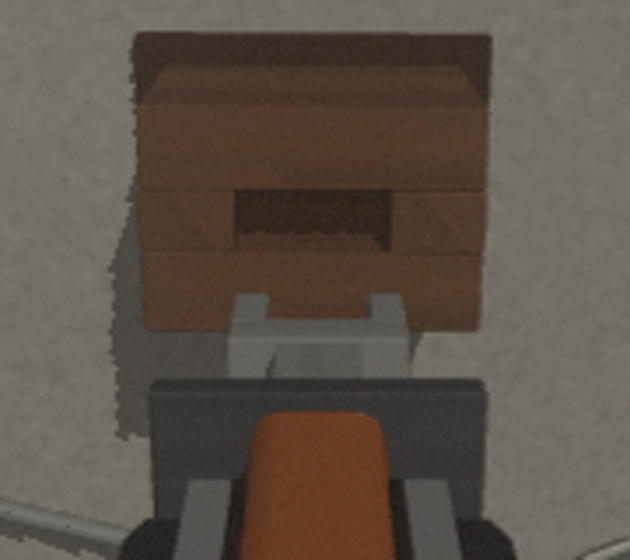

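The pocket is centred at tool (0.7, -1.15) mm, which puts it at (0.4977, 0.2378). That is where the command already points and only the sway had not settled, so I descend in stages.

Emit:
carry_out(series="0 0 -0.02 0;0 0 -0.02 0;0 0 -0.01 0;0 0 0 0;0 0 0 0;0 0 0 0;0 0 0 0")

```text
time: 18.12
tool_pos: [0.4984, 0.238, 0.1768]
tcp_rot: [1.717, 2.63, 0.002]
wrist_force: [0.3, -0.3, -1.4]
width: 0.198
grip_force: 79.7
```

```bash
python3 - <<'E'
from h import *
st()
im,d,p=cloud("wrist"); c=eyes.get_calibration("wrist"); K=np.array(c["K"]); T=np.array(c["T_tool_cam"])
v,u=np.mgrid[:420,:560]
q=1000*(np.stack([(u-K[0,2])/K[0,0]*d,(v-K[1,2])/K[1,1]*d,d],-1)@T[:3,:3].T+T[:3,3])
m=(p[...,2]>.06)&(p[...,2]<.071)&(u>200)&(u<370)&(q[...,2]>102)
print("block",rect(q[m][:,:2]/1000))
for r in range(180,222,2): 
    w=np.where(m[r])[0]
    if len(w): 
        g=np.where(np.diff(w)>6)[0]; print(r,"x",q[r,m[r],0].mean().round(1),"gap",[(q[r,w[i],1].round(1),q[r,w[i+1],1].round(1)) for i in g],q[r,281].round(1))
E
```

```text
t 18.125 pos [0.4984 0.238  0.1768] ydir 23.7 zax [ 1.2e-03  5.0e-04 -1.0e+00] F [ 0.33 -0.32 -1.41] M [-0.03 -0.   -0.01] w 0.19836243370414974 g 79.65671181678772
block (array([ 0.4, -0.7]), array([54.3, 80.8]), 'long dir deg', np.float32(90.7))
180 x 23.8 gap [] [ 23.8   0.4 110.3]
182 x 22.4 gap [] [ 22.4   0.4 110.6]
184 x 21.1 gap [] [ 21.4   0.4 109.3]
186 x 19.7 gap [] [ 19.8   0.4 110.2]
188 x 18.3 gap [] [ 18.3   0.4 110.7]
190 x 17.0 gap [] [ 17.2   0.4 109.7]
192 x 15.6 gap [] [ 15.5   0.4 110.9]
194 x 14.2 gap [] [ 14.1   0.4 110.7]
196 x 12.8 gap [] [ 12.9   0.4 110.2]
198 x 11.4 gap [] [ 11.3   0.4 110.8]
200 x 10.1 gap [] [ 10.3   0.4 109.4]
202 x 8.6 gap [] [  8.5   0.4 110.9]
204 x 7.1 gap [(np.float64(-18.7), np.float64(17.5))] [ -7.8   0.6 158.7]
206 x 5.8 gap [(np.float64(-18.7), np.float64(17.4))] [ -7.6   0.5 152.9]
208 x 4.4 gap [(np.float64(-18.7), np.float64(17.4))] [ -7.3   0.5 146.6]
210 x 3.0 gap [(np.float64(-18.8), np.float64(17.4))] [ -7.7   0.5 142.8]
212 x 1.5 gap [(np.float64(-18.7), np.float64(17.5))] [ -7.4   0.5 137.3]
214 x 0.1 gap [(np.float64(-18.7), np.float64(17.5))] [ -7.8   0.5 133.6]
216 x -1.4 gap [(np.float64(-18.8), np.float64(17.5))] [ -7.8   0.5 129. ]
218 x -2.8 gap [(np.float64(-18.8), np.float64(17.5))] [ -7.5   0.4 123.8]
220 x -4.3 gap [(np.float64(-18.8), np.float64(17.6))] [ -7.9   0.4 120.7]
```

Emit:
carry_out(series="-0.0004 0 -0.006 0;0 0 -0.008 0;0 0 -0.01 0;0 0 -0.012 0;0 0 -0.012 0;0 0 -0.01 0;0 0 -0.006 0;0 0 -0.003 0;0 0 0 0;0 0 0 0")

```text
time: 19.42
tool_pos: [0.498, 0.2379, 0.1096]
tcp_rot: [1.718, 2.63, 0.001]
wrist_force: [0.4, -0.6, -1.8]
width: 0.201
grip_force: 79.7
```

Emit:
carry_out(series="0 0 -0.001 0;0 0 -0.001 0;0 0 -0.001 0;0 0 -0.001 0;0 0 0 0")

```text
time: 20.05
tool_pos: [0.4975, 0.2377, 0.1049]
tcp_rot: [-1.718, -2.63, 0.0]
wrist_force: [1.1, 0.8, -1.9]
width: 0.202
grip_force: 79.7
```

Emit:
carry_out(series="0 0 -0.0005 0;0 0 -0.0005 0;0 0 -0.0005 0;0 0 0 0")

```text
time: 20.55
tool_pos: [0.4977, 0.2378, 0.1047]
tcp_rot: [1.718, 2.63, 0.0]
wrist_force: [-3.6, -1.5, 6.0]
width: 0.202
grip_force: 80.8
```

Emit:
carry_out(series="0 0 0.0005 0;0 0 0 0;0 0 0 0;0 0 0 0;0 0 0 0;0 0 0 0;0 0 0 0;0 0 0 0", jaw=1)

```text
time: 21.55
tool_pos: [0.4976, 0.2378, 0.1041]
tcp_rot: [1.718, 2.63, 0.0]
wrist_force: [-0.2, -0.4, -0.4]
width: 0.995
grip_force: 0.0
```

Emit:
carry_out(series="0 0 0.01 0;0 0 0.02 0;0 0 0.03 0;0 0 0.03 0;0 0 0.03 0;0 0 0.03 0;0 0 0.01 0;0 0 0 0;0 0 0 0")

```text
time: 22.68
tool_pos: [0.4968, 0.2374, 0.2625]
tcp_rot: [-1.717, -2.629, 0.003]
wrist_force: [-0.1, -0.7, -0.4]
width: 1.001
grip_force: 0.0
```

```bash
python3 - <<'E'
from h import *
st()
im,d,p=cloud("wrist")
near=np.hypot(p[...,0]-.497,p[...,1]-.236)<.07
m=near&(p[...,2]>.14)&(p[...,2]<.16); print("handle",m.sum(),rect(p[m][:,:2]),np.nanmedian(p[m][:,2]))
m=near&(p[...,2]>.0695)&(p[...,2]<.077); print("collar",m.sum(),rect(p[m][:,:2]),np.nanmedian(p[m][:,2]))
im,d,p=cloud("side"); cv2.imwrite("pics/s9.png",im)
E
```

```text
t 22.675 pos [0.4968 0.2374 0.2625] ydir 23.7 zax [-0.0023 -0.001  -1.    ] F [-0.06 -0.68 -0.41] M [ 0.02 -0.01 -0.03] w 1.0005859563616348 g 0.0
handle 815 (array([497.6, 238.4]), array([17.8, 23. ]), 'long dir deg', np.float32(114.2)) 0.14580656982205883
collar 909 (array([498.2, 238. ]), array([45.6, 26.7]), 'long dir deg', np.float32(23.1)) 0.07233886596502126
```

View pics/s9.png

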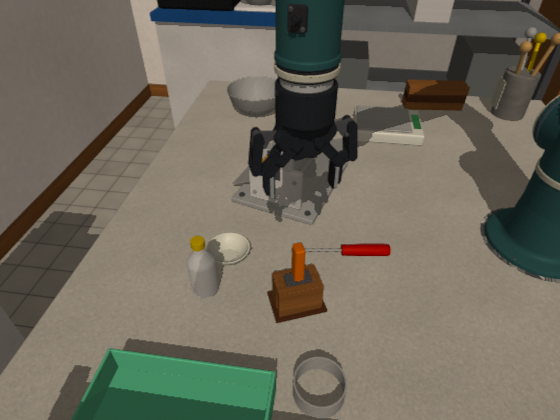

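The fork is seated at its original height at (298,265), and everything else is where it was. I hand the job in.

```bash
python3 -c "
from workcell import bot
print(bot.finish_job())"
```

```text
the job is handed in; nothing more can be done
None
```

The clip is snapped home in the groove (highest wrist reading 12.5 N, limit 25 N), the fork is back in its block all the way down and released, nothing else appears disturbed, and the job was handed in at about 23 s.

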